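Pull the cabinet drawer out to its stop and stand the small bottle in it

TASK

Pull the drawer of the little white bench cabinet all the way out to its stop. Then stand the small white screw-cap bottle upright on the drawer's floor and let go, leaving the drawer fully out. Do not shift or knock over the other loose things: the small beaker, the small carton, the large grey bottle and the tape roll on the cabinet.

Things in the scene. Friction and masses are not known exactly. Their poses are not given: they have to be found in the camera images.
- cabinet: white drawer cabinet fixed to the bench, 150 deep (x) x 200 wide (y) x 127 mm high; origin at the centre of its underside on the bench; +x points from its front to its back. Its front face is at x = -75 mm; its 12 mm thick grey top board (underside at z = 115, top at z = 127 mm) overhangs the front as far as x = -110 mm, so the handle below is reached with the tool tilted about 25 to 45 degrees, fingers pointing forward and down under the board
- drawer (a joint): how far the one drawer is out (m): 0 shut, 0.12 at its stop; it slides straight along the cabinet's -x and may start up to 25 mm out; sliding friction about 2.5 N, no spring, it stays where it is left
- drawer_handle (a point): middle of the drawer's horizontal steel bar handle (round bar 12 mm thick, running 110 mm along the cabinet's y), 60 mm above the bench, with 39 mm of clear space between bar and drawer front; moves with the drawer; axes as the cabinet's
- drawer_spot (a point): point on the drawer's inner floor (22 mm above the bench), midway across, that lies in the middle of the part left uncovered by the top board when the drawer is at its stop; moves with the drawer; axes as the cabinet's. The inner floor reaches from x = -36 to +78 mm of it (uncovered at the stop: -36 to +36 mm) and +-80 mm in y; side walls rise to 75 mm, the drawer front to 112 mm above the bench
- bottle_center (a point): centre (half-way up, 37 mm over its base) of the small white plastic bottle with a screw cap, 36 mm in diameter, 74 mm tall, about 50 g, standing loose on the bench to the right; its z axis points up along the bottle. Body is cylindrical from the base to the cap
- small_beaker: bystander: loose clear beaker, 52 mm wide, 63 mm tall; origin at the centre of its base
- small_carton: bystander: loose small carton, 41 x 70 x 62 mm; origin at the centre of its underside
- large_bottle: bystander: loose large grey bottle with a black cap, 74 mm in diameter, 185 mm tall; origin at the centre of its base
- tape: bystander: loose roll of black tape, 64 mm wide, 19 mm high, lying on the cabinet's top; origin at the centre of its underside
There are look-alikes about, which are no part of the job. Leave any green look-alike of the part that bears bottle_center alone.

How it is judged:
On the way:
1. the drawer is pulled out to its stop (value of joint drawer above 0.113 m), for 0.2 s.
At the end, for the whole second after the job is handed in: The drawer is at its stop (no more than 10 mm short of it) and the small bottle stands on the drawer's floor, upright within 11 degrees, released (value of joint drawer above 0.11 m and x of bottle_center in the frame of drawer_spot between -0.04 and 0.08 m and y of bottle_center in the frame of drawer_spot between -0.085 and 0.085 m and z of bottle_center in the frame of drawer_spot between 0.025 and 0.05 m and angle between bottle_center's own z axis and vertical below 0.2 rad); the robot touches nothing.
It fails at once if the small beaker is shifted by more than 40 mm (distance of small_beaker from where it was at the start of the episode above 0.04 m).
It fails at once if the small carton is shifted by more than 40 mm (distance of small_carton from where it was at the start of the episode above 0.04 m).
It fails at once if the large grey bottle is shifted by more than 40 mm (distance of large_bottle from where it was at the start of the episode above 0.04 m).
It fails at once if the tape roll is shifted by more than 40 mm (distance of tape from where it was at the start of the episode above 0.04 m).
It fails at once if a bystander is knocked over (angle between any of small_beaker, small_carton, large_bottle's own z axis and vertical above 0.6 rad).
It also fails if it takes over 58 s, if anything falls off the work surface, if the arm or the gripper's body presses on something with over 40 N, if the wrist force passes 120 N, or if a joint passes its speed limit or range.

ROBOT

A 6-joint arm with a two-finger parallel gripper is mounted at the origin on the work surface; the furniture and walls round the work are solid. World frame = base frame: x ahead of the robot, y to its left, z up, the work surface at z = 0. Lengths are in m, angles in rad, forces in N, time in s.
With the tool pointing down it reaches from about 0.3 to 0.775 m from the base axis. Payload 14.6 kg.
Tool frame: the origin (TCP) lies on the centre line of the jaws, within the pads' length; the fingertips stand 25 mm ahead of it and the grasp point (between the pads) lies 6 mm ahead of it (arm.nose_length is the distance from the TCP to the fingertips, in m); z points along the fingers, y is the line along which they close (so a half turn about z gives the same grasp; the last joint's range is limited). The gripper opens to 94 mm and grips with 3 to 60 N. Pads are 16 mm wide; open, the fingers measure 119 mm over their backs; the gripper's body (75 mm by 177 mm) begins 78 mm behind the grasp point.
Start: joints at [1.253, 0.3, 1.521, -0, 1.321, -0.067], TCP at [0.136, 0.533, 0.23] pointing down, gripper open.
Joint ranges: [-3.03, 3.03], [-0.79, 2.21], [0.23, 2.52], [-1.04, 4.18], [0, 3.07], [-2.55, 2.55]. Speed limits (rad/s): [2.22, 2.22, 2.57, 3.14, 3.14, 3.14].

INTERFACE

Orientations are given as a unit quaternion [x, y, z, w].
In Python, from rig import arm, claw, ik, imaging, job_done, sensors gives the robot as it stands. Calls block until the motion is done:
- arm.movep(position, orientation): joint-space move of the TCP to a pose.
- arm.movel(position, rot=None, feed=0.15, stop_force=None): straight line of the TCP; rot=None keeps the orientation; feed is the mean speed in m/s. With stop_force (N) it stops when the force on the tool has changed by that much, and returns True; else False.
- arm.move_j(angles): joint-space move.
- claw.command_gripper(opening, squeeze=None): opening from 0.0 (shut) to 1.0 (fully open); squeeze is the grip in N (None keeps the last); returns when the fingers have stopped.
- arm.wait(seconds).
- ik(position, orientation): joint angles nearest the present ones, or None.
- imaging.snapshot(name): name is "scene" or "top" or "wrist"; returns a dict with "pixels" (420x560x3 uint8, blue, green, red), "z_map" (420x560 float32, m along the optical axis (not along the pixel's ray), 0 where there is no reading), "camera_matrix" (3x3 intrinsics, pixels), "rvec" (rotation vector, rad) and "tvec" (3), from world to camera coordinates, as OpenCV has them. Camera axes: x right, y down, z forward; pixel columns grow to the right and rows downward; lengths in m; the calibration is good to about 2 mm. A picture is of the moment at which its call begins.
A pose or a line that the arm cannot do raises arm.Unreachable and nothing moves.
- job_done(): hands the job in; it is judged then, once.
Readings, each from a call of its own:
- sensors.get_time(): time.
- sensors.get_joints(): joint angles.
- sensors.get_qd(): joint speeds.
- sensors.get_joint_torque(): joint torques, N m.
- sensors.get_ee_pos(): TCP position.
- sensors.get_tcp_rot(): TCP orientation.
- sensors.get_force(): force on the tool from outside, world axes, zero at the start.
- sensors.get_moment(): the same for the moment, N m.
- sensors.get_gripper_width(): opening from 0.0 (shut) to 1.0 (fully open).
- sensors.get_finger_force(): force on a finger pad.
Only numpy, scipy, OpenCV 4.12 (cv2) and the standard library are available. Lean on these libraries where they do the work, as an engineer would, in place of code of your own. Each camera call takes 0.05 s, during which the arm holds its last target. There are 200 camera calls.

## Working session

There is one attempt and no reset: what is moved stays moved. The work goes in short steps, each a Python script; the robot and the scene stay as the last script left them, time stands still between calls to the robot, and variables do not carry over. Pictures are saved under pics/ and viewed, at most 10 in all, crops included, and the job is handed in when it is done.

```bash
mkdir -p pics
cat > h.py <<'E'
import numpy as np, cv2
from rig import arm, claw, ik, imaging, job_done, sensors
def snap(n, f=None):
    s=imaging.snapshot(n)
    if f: cv2.imwrite('pics/'+f,s['pixels'])
    R=cv2.Rodrigues(np.array(s['rvec'],float))[0]; t=np.array(s['tvec'],float).ravel(); K=np.array(s['camera_matrix'])
    v,u=np.mgrid[0:420,0:560]; z=s['z_map']
    P=np.stack([(u-K[0,2])/K[0,0]*z,(v-K[1,2])/K[1,1]*z,z],-1)
    W=(P-t)@R; W[z==0]=np.nan
    s['W']=W; s['R']=R; s['t']=t; s['K']=K
    return s
E
python3 - <<'E'
from h import *
for n in('scene','top'):
    s=snap(n,n+'0.png'); np.savez('/tmp/'+n,W=s['W'],px=s['pixels'])
    print(n,-s['R'].T@s['t'],np.isfinite(s['W'][...,0]).mean())
a=np.hstack([cv2.imread('pics/scene0.png'),cv2.imread('pics/top0.png')])
E
```

```text
scene [ 0.09656437 -0.81543538  1.17582801] 0.9958035714285715
top [ 0.44640328 -0.02727906  1.62575174] 0.9958801020408163
```

View pics/top0.png

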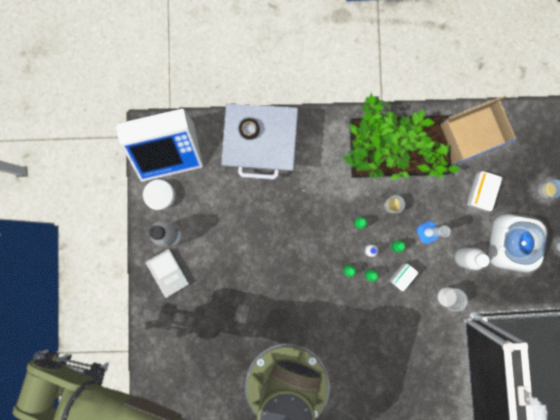

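View pics/scene0.png

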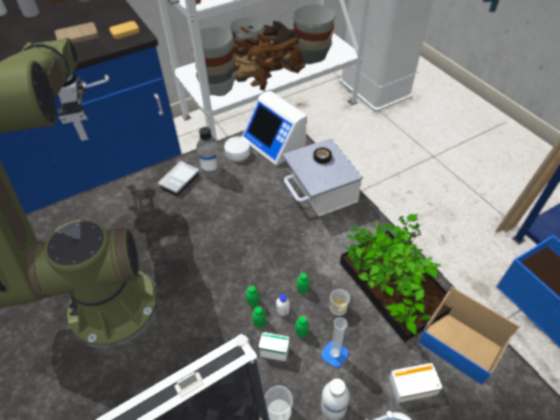

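The top view has the cabinet at about (260,137), with the handle bar at (259,175) and the tape at (249,128). Three things could be the bottle:
- A small white one with a blue cap at (371,251).
- A larger white one at (472,258).
- Five green look-alikes around the first.

The small white one at (371,251) fits best. I'll measure it and confirm with a crop.

Run:
```python
from h import *
np.set_printoptions(precision=4,suppress=True)
T=np.load('/tmp/top.npz');W=T['W'];px=T['px'];S=np.load('/tmp/scene.npz')
def st(m,n):
    p=W[m]; print(n,m.sum(),'mean',np.nanmean(p,0),'min',np.nanpercentile(p,2,0),'max',np.nanpercentile(p,98,0))
v,u=np.mgrid[0:420,0:560]
box=lambda a,b,c,d:(u>=a)&(u<=c)&(v>=b)&(v<=d)
st(box(210,90,310,182)&(abs(W[...,2]-.127)<.006),'top board')
m=box(210,90,310,182)&(abs(W[...,2]-.127)<.006)
r=cv2.minAreaRect(W[m][:,:2].astype(np.float32)); print(r, cv2.boxPoints(r))
b=box(225,165,290,185)&(W[...,2]>.045)&(W[...,2]<.08); st(b,'handle')
p=W[b][:,:2]; print(cv2.minAreaRect(p.astype(np.float32)))
n,l,s,c=cv2.connectedComponentsWithStats((box(330,180,520,320)&(W[...,2]>.015)).astype(np.uint8))
for i in range(1,n):
    if s[i,4]>20:
        k=l==i; q=W[k]; top=q[q[:,2]>q[:,2].max()-.01]
        print(c[i],s[i,4],'top',top.mean(0),'mn',q.min(0),'mx',q.max(0),px[k].mean(0))
W2=S['W']
v0=np.vstack([cv2.resize(px[200:310,330:490],None,fx=4,fy=4)]); w0=cv2.resize(S['px'][250:400,210:390],None,fx=4,fy=4)
cv2.imwrite('pics/c.png',cv2.resize(S['px'][250:390,220:380],None,fx=4,fy=4,interpolation=2))
```

```text
top board 3913 mean [0.7518 0.0559 0.1272] min [ 0.663  -0.0429  0.1218] max [0.8447 0.1603 0.1324]
((0.7539486885070801, 0.05890956148505211), (0.21041437983512878, 0.1859506219625473), 84.03882598876953) [[ 0.6505 -0.0361]
 [ 0.8355 -0.0554]
 [ 0.8573  0.1539]
 [ 0.6724  0.1732]]
handle 188 mean [0.6496 0.0694 0.065 ] min [0.6375 0.0098 0.057 ] max [0.6718 0.1257 0.0721]
((0.6546390652656555, 0.0687338262796402), (0.12121818214654922, 0.029447894543409348), 84.73788452148438)
[483.7612 193.8511] 712 top [ 0.5728 -0.6168  0.0532] mn [ 0.5217 -0.6613  0.0157] mx [ 0.617  -0.5717  0.0606] [221.1362 234.1615 237.9101]
[394.483  203.8755] 265 top [ 0.549  -0.3433  0.0632] mn [ 0.5232 -0.3675  0.0151] mx [ 0.5747 -0.3155  0.0688] [135.3962 161.3321 166.8151]
[496.8905 246.5657] 2109 top [ 0.3774 -0.5577  0.1556] mn [ 0.3348 -0.714   0.0152] mx [ 0.509  -0.5267  0.1619] [207.5116 197.6994 187.7496]
[360.024 222.504] 125 top [ 0.4959 -0.2371  0.0757] mn [ 0.4786 -0.255   0.0208] mx [ 0.5131 -0.2191  0.0821] [ 86.408 172.96   47.08 ]
[437.3514 231.2883] 222 top [ 0.4618 -0.4487  0.1812] mn 
[... 370 characters left out ...]
.1694 270.4435] 124 top [ 0.3523 -0.1982  0.0771] mn [ 0.3352 -0.2148  0.0196] mx [ 0.3687 -0.1813  0.0839] [ 84.7742 170.0081  46.5645]
[403.3291 276.4774] 398 top [ 0.3296 -0.3592  0.0649] mn [ 0.2906 -0.3971  0.0166] mx [ 0.367  -0.3231  0.0717] [226.3719 230.6256 216.5126]
[371.0909 274.947 ] 132 top [ 0.3357 -0.2645  0.0742] mn [ 0.3186 -0.2808  0.0183] mx [ 0.3537 -0.2469  0.0788] [ 84.2879 168.3485  47.3864]
[453.0275 298.7912] 364 top [ 0.2609 -0.5021  0.0885] mn [ 0.2302 -0.5296  0.0152] mx [ 0.2922 -0.4665  0.0939] [183.6154 183.7802 180.4341]
[495.5489 316.2444] 450 top [ 0.2096 -0.5505  0.1453] mn [ 0.1961 -0.7097  0.0152] mx [ 0.2171 -0.5129  0.149 ] [125.0244 125.0933 122.5556]
```

View pics/c.png

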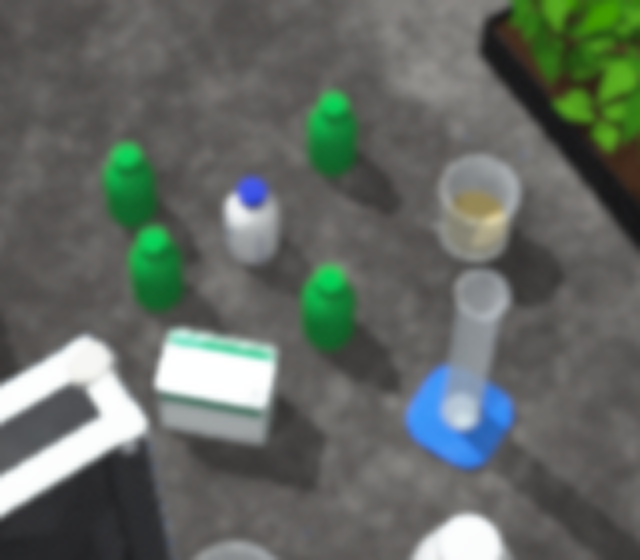

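The crop confirms it: the white bottle with the blue cap at (371,251) in the top view is the target. It's about 75 mm tall and sits at (0.411, -0.267). The four neighbours are green. The cabinet's yaw is about -6°. Next I'll refine the bar position and check IK.

```bash
cat >> h.py <<'E'
from scipy.spatial.transform import Rotation as Ro
YAW=-.104; C=np.array([.7714,.0571,0]); RZ=Ro.from_euler('z',YAW)
def cab(x,y,z): return C+RZ.apply([x,y,z])
def tilt(th,s=1):
    y=s*np.array([np.cos(th),0,np.sin(th)]); z=np.array([np.sin(th),0,-np.cos(th)])
    return RZ*Ro.from_matrix(np.stack([np.cross(y,z),y,z],1))
E
python3 - <<'E'
from h import *
np.set_printoptions(precision=4,suppress=True)
for n in('top','scene'):
    W=np.load('/tmp/%s.npz'%n)['W']
    L=RZ.inv().apply((W-C).reshape(-1,3)).reshape(W.shape)
    m=(abs(L[...,1])<.035)&(L[...,2]>.05)&(L[...,2]<.075)&(L[...,0]>-.25)&(L[...,0]<-.09)
    print(n,m.sum(),np.percentile(L[m],[2,10,50,90,98],axis=0))
    m=(abs(L[...,1])<.05)&(L[...,2]>.035)&(L[...,2]<.105)&(L[...,0]>-.25)&(L[...,0]<.09)
    h=np.histogram(L[m][:,0],np.arange(-.15,-.05,.005));print(h[0])
    m=(abs(L[...,2]-.127)<.005)&(abs(L[...,1])<.14)&(abs(L[...,0])<.15)
    print('board',np.percentile(L[m],[.5,99.5],axis=0))
    m=(L[...,2]>.138)&(L[...,2]<.16)&(abs(L[...,1])<.09)&(abs(L[...,0])<.1); print('tape',np.median(L[m],0))
for th in(30,35,40):
  for s in(1,-1):
    r=tilt(np.radians(th),s); z=r.as_matrix()[:,2]
    print(th,s,[ik(list(cab(x,0,.06)-.006*z-d*z),list(r.as_quat())) for x,d in((-.13,0),(-.24,0),(-.13,.1))])
E
```

```text
top 91 [[-0.1315 -0.032   0.0567]
 [-0.1305 -0.0265  0.0599]
 [-0.1263  0.0008  0.0649]
 [-0.1216  0.0287  0.07  ]
 [-0.12    0.0346  0.0719]]
[ 0  0  0 21 54 53  4  0  1  1  0  0  0  0  0  0  0  0  0]
board [[-0.1093 -0.104   0.1221]
 [ 0.074   0.1032  0.1319]]
tape [-0.0013  0.0305  0.1455]
scene 63 [[-0.1367 -0.0343  0.0536]
 [-0.1357 -0.0276  0.0565]
 [-0.1325 -0.0012  0.061 ]
 [-0.1265  0.026   0.0651]
 [-0.1245  0.0331  0.0672]]
[ 0  0 19 41 24  7  3  1  1  2  3  1 28 11  0  0  0  0  0]
board [[-0.1146 -0.1065  0.122 ]
 [ 0.0681  0.1016  0.1309]]
tape [-0.0063  0.0267  0.1421]
30 1 [array([ 0.0905,  0.4984,  1.7607, -0.2642,  0.379 ,  0.4152]), array([ 0.1416,  0.3141,  2.0469, -0.4304,  0.2957,  0.6276]), array([ 0.1109,  0.267 ,  1.8457, -0.2142,  0.5253,  0.3729])]
30 -1 [None, array([ 0.1416,  0.3141,  2.0469, -0.4304,  0.2957, -2.514 ]), None]
35 1 [array([ 0.0976,  0.4886,  1.8146, -0.4574,  0.2631,  0.6095]), array([ 0.1529,  0.3096,  2.0959, -0.8096,  0.2027,  1.0113]), array([ 0.1232,  0.2426,  1.9238, -0.3406,  0.3971,  0.503 ])]
35 -1 [array([ 0.0976,  0.4886,  1.8146, -0.4574,  0.2631, -2.5321]), array([ 0.1529,  0.3096,  2.0959, -0.8096,  0.2027, -2.1303]), None]
40 1 [array([ 0.1047,  0.4858,  1.8641, -0.9118,  0.1693,  1.0657]), None, array([ 0.136 ,  0.2287,  1.9969, -0.5918,  0.2775,  0.7593])]
40 -1 [array([ 0.1047,  0.4858,  1.8641, -0.9118,  0.1693, -2.0759]), None, array([ 0.136 ,  0.2287,  1.9969, -0.5918,  0.2775, -2.3823])]
```

Both views put the bar at cabinet x ≈ -0.127, so the drawer starts about 7 mm out. A 30° tilt is reachable. I'll grip the bar and pull.

Run:
```python
from h import *
np.set_printoptions(precision=4,suppress=True)
r=tilt(np.radians(30)); q=list(r.as_quat()); z=r.as_matrix()[:,2]
P=lambda x,d: list(cab(x,0,.061)-(.006+d)*z)
arm.movel(list(np.array(sensors.get_ee_pos())+[0,0,.12]),feed=.3)
claw.command_gripper(.36,squeeze=25)
p=P(-.127,.1)
arm.movep(p[:2]+[.33],q); arm.movel(p,feed=.25)
print(arm.movel(P(-.127,0),feed=.1,stop_force=12),sensors.get_force(),sensors.get_time())
claw.command_gripper(0.0,squeeze=25)
print(sensors.get_gripper_width(),sensors.get_force(),sensors.get_ee_pos())
snap('scene','grip.png')
```

```text
False [ 0.3305  0.4387 -0.1818] 6.0
0.12208884371813829 [-2.4445  0.174   1.3324] [0.642  0.0706 0.0662]
```

View pics/grip.png

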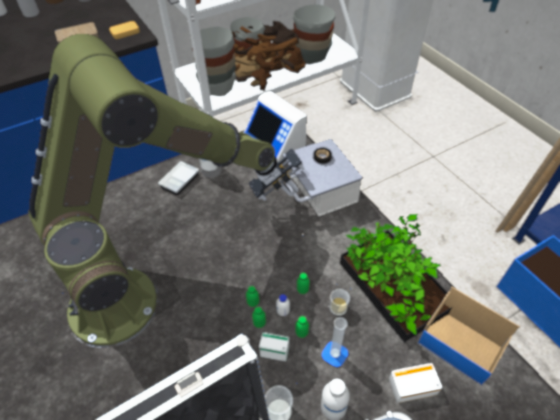

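The gripper is at the handle, around (285,180), with a width of 0.122 × 94 = 11.5 mm. That means it's holding the 12 mm bar. Next I'll pull.

Run:
```python
from h import *
np.set_printoptions(precision=4,suppress=True)
p0=np.array(sensors.get_ee_pos()); ax=RZ.apply([1,0,0])
print(arm.movel(list(p0-.135*ax),feed=.08,stop_force=20),sensors.get_force())
p=np.array(sensors.get_ee_pos()); print('pulled',(p0-p)@ax,sensors.get_gripper_width(),sensors.get_time())
arm.wait(.3)
claw.command_gripper(.36); print(sensors.get_force())
z=Ro.from_quat(sensors.get_tcp_rot()).as_matrix()[:,2]
arm.movel(list(np.array(sensors.get_ee_pos())-.1*z),feed=.15)
arm.movel(list(np.array(sensors.get_ee_pos())+[0,0,.12]),feed=.3)
s=snap('scene'); L=RZ.inv().apply((s['W']-C).reshape(-1,3)).reshape(s['W'].shape)
m=(abs(L[...,1])<.035)&(L[...,2]>.045)&(L[...,2]<.08)&(L[...,0]>-.28)&(L[...,0]<-.21)
print('bar x',np.nanmedian(L[m],0),sensors.get_time())
```

```text
True [-2.4535  0.6519  7.845 ]
pulled 0.11527453895122333 0.12160460491367905 7.8417
[-0.2998 -0.9838  0.0253]
bar x [-0.2457  0.0009  0.061 ] 10.1167
```

The stop is reached: 7 + 115 mm of travel, and the bar now sits at -0.2405. I'll fetch the bottle, with a wrist look from above first.

```bash
cat >> h.py <<'E'
def down(a):
    y=np.array([np.cos(a),np.sin(a),0]); z=np.array([0,0,-1.]); return Ro.from_matrix(np.stack([np.cross(y,z),y,z],1))
E
python3 - <<'E'
from h import *
np.set_printoptions(precision=4,suppress=True)
B=[.411,-.267]
c=[]
for a in(np.radians(60),np.radians(240)):
    j=ik(B+[.2],list(down(a).as_quat())); print(j)
    if j is not None: c.append((abs(j[5]),a))
a=min(c)[1]; print('a',a)
claw.command_gripper(.62)
arm.movep(B+[.25],list(down(a).as_quat())); arm.movel(B+[.2],feed=.2)
s=snap('wrist','w.png'); W=s['W']; px=s['pixels'].astype(int)
m=(np.hypot(W[...,0]-B[0],W[...,1]-B[1])<.04)&(W[...,2]>.02)&(W[...,2]<.09)
print(m.sum(),np.median(W[m],0),W[m].min(0),W[m].max(0),px[m].mean(0))
t=m&(W[...,2]>.07); print('cap',t.sum(),W[t].min(0),W[t].max(0)); print(sensors.get_time())
E
```

```text
[-0.6509  0.1953  1.7251 -0.      1.2212 -1.6981]
[-0.6509  0.1953  1.7251 -0.      1.2212  1.4435]
a 4.1887902047863905
1524 [ 0.4147 -0.2708  0.0566] [ 0.3919 -0.2857  0.0201] [ 0.4274 -0.2502  0.0756] [225.9849 181.9829 171.6404]
cap 520 [ 0.3994 -0.2782  0.0701] [ 0.4197 -0.2578  0.0756]
12.5083
```

View pics/w.png

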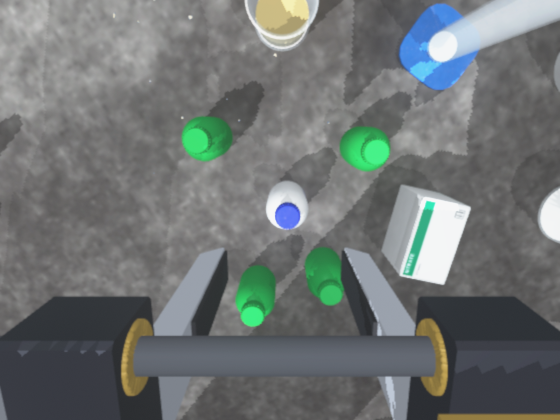

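The wrist view shows the white bottle at (287,210), between the open jaws and clear of the greens. The cap centre is (0.4096, -0.268). I'll grasp it, carry it over and place it.

Run:
```python
from h import *
np.set_printoptions(precision=4,suppress=True)
B=[.410,-.268]
print(arm.movel(B+[.047],feed=.1,stop_force=8))
claw.command_gripper(0,squeeze=12); print('w',sensors.get_gripper_width()*94,sensors.get_finger_force())
arm.movel(B+[.26],feed=.25); print('w',sensors.get_gripper_width()*94)
D=cab(-.146,0,0)
c=[]
for a in(YAW+np.pi/2,YAW-np.pi/2):
    j=ik([D[0],D[1],.26],list(down(a).as_quat()))
    if j is not None: c.append((abs(j[5]-sensors.get_joints()[5]),a))
print(c); a=min(c)[1]
arm.movep([D[0],D[1],.26],list(down(a).as_quat()))
s=snap('top','over.png'); print(sensors.get_time(),sensors.get_gripper_width()*94)
snap('scene','over2.png')
```

```text
False
w 35.93472413417718 12.000136971473694
w 35.48732630762808
[(np.float64(2.8506586197700097), 1.4667963267948965), (np.float64(0.290934033819783), -1.6747963267948967)]
17.2083 35.70005893899075
```

View pics/over2.png

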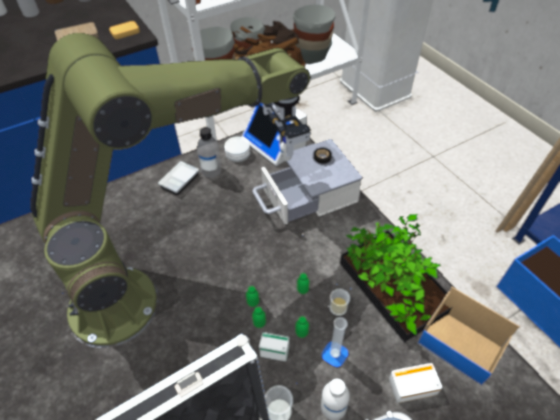

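The drawer is open at about (290,195) and the held bottle is above it. Now I'll lower it.

Run:
```python
from h import *
np.set_printoptions(precision=4,suppress=True)
D=cab(-.146,0,0); xy=[D[0],D[1]]
print(arm.movel(xy+[.095],feed=.15,stop_force=15))
print(arm.movel(xy+[.065],feed=.03,stop_force=2.5),sensors.get_ee_pos(),sensors.get_force())
claw.command_gripper(.62); arm.wait(.3)
print(arm.movel(xy+[.26],feed=.15))
arm.movel([D[0]-.15,D[1]-.1,.33],feed=.25); arm.wait(.3)
s=snap('scene'); L=RZ.inv().apply((s['W']-C).reshape(-1,3)).reshape(s['W'].shape)
m=(abs(L[...,1])<.035)&(L[...,2]>.045)&(L[...,2]<.08)&(L[...,0]>-.28)&(L[...,0]<-.21)
print('bar',np.nanmedian(L[m],0))
t=snap('top')
a=cv2.resize(s['pixels'][110:260,220:380],(500,469),interpolation=2); b=cv2.resize(t['pixels'][90:230,130:320],(300,221))
b=cv2.copyMakeBorder(b,0,248,0,0,0); cv2.imwrite('pics/end.png',np.hstack([a,b])); print(sensors.get_time())
```

```text
False
True [0.626  0.0722 0.0687] [ 1.4954 -0.5872  1.879 ]
False
bar [-0.246  -0.0024  0.0626]
22.9167
```

View pics/end.png

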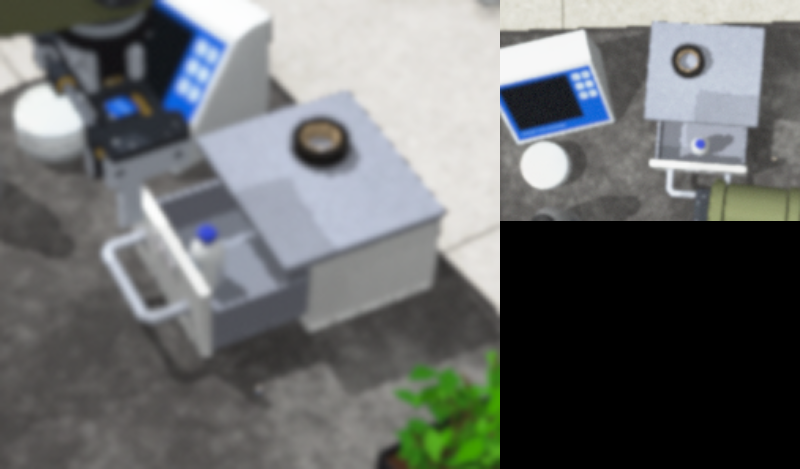

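The picture shows the bottle upright inside the fully open drawer, with its cap at (205,235). The tape hasn't moved and the gripper is clear, so I'm handing in.

```bash
python3 -c "
from h import *
print(job_done())"
```

```text
the job is handed in; nothing more can be done
None
```

I pulled the drawer out to its stop, stood the small white bottle upright on its floor and let go, then handed the job in after about 23 s; no verdict came back, and the last pictures showed the bottle standing and the tape roll in place.

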